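# Let one clock weight out of the magazine

### The job

Set the wooden catch tray on the bench close up against the lane mouth farther from the gate's handle, low wall towards the magazine, then pull the stiff slide gate by its handle until its end stands at the divider between the two lanes, so that the brass weight of that lane rolls out into the tray and the other stays shut in. Do not touch the weights or let one fall on the bench, and do not knock over or push aside the other things lying about. Leave the gate there and the tray flat on the bench with the weight in it.

Things in the scene. Friction and masses are not known exactly. Their poses are not given: they have to be found in the camera images.
- magazine: Fixed open-topped wooden magazine, in mm 164 wide (y), 95 tall, from x = -88 to 14. Origin: on the bench under the divider's middle, in the plane of the gate's back face. z up, +x the way the two lanes (64 wide, centred on y = -42 and +42) run out. Lane floors fall at 15 degrees to a lip 33 high at x = 12. A steel rail, top 104 high, crosses before the gate at x 7 to 14
- mouth (a point): Point on the bench at the mouth of the lane farther from the gate's handle: at x = 14 mm (foremost face of the magazine), y = -42 mm in the magazine's frame; same axes. The weight there leans on the gate and rolls out over the lip by itself once the gate has cleared its lane, at a travel of about 70 mm
- divider_top (a point): Top of the front end of the divider between the lanes, 95 mm above the bench at the magazine's x = 0, y = 0. The divider is 20 mm wide (y -10 to +10)
- gate (a joint): Travel (m) of the gate, a steel plate 164 mm long, 6 thick, standing across both lane mouths. 0 = shut; it grows along the magazine's +y, to 0.16. Its trailing end stands at the magazine's y = travel - 82 mm: at the divider's middle when travel is 0.082. Starts 0 to 10 mm ajar. Stiff: about 10 N of sliding friction plus 25 N per m/s; it stays where it is left
- gate_grip (a point): Grip point on the gate's handle, moving with the gate: a dark wooden block standing on the gate's +y end, in mm 16 thick along the slide (y), 36 across it (x), from 113 to 167 above the bench; this point lies on its centre line 150 above the bench. Axes as the magazine's
- tray: Loose wooden catch tray, 0.4 kg, in mm 102 long (its x), 108 wide (y), with a carrying bar over its middle. Origin: centre of its underside. Low wall at its -x end 24 tall, 6 thick; side walls 32 tall, 6 thick; +x wall 40 tall, 8 thick. Floor 6 thick; space inside 88 by 96. A weight rolls over the low wall if that faces the magazine with a gap of at most 10
- tray_bar (a point): Grip point at the middle of the tray's carrying bar, 97 mm above the middle of its underside. The bar is 14 by 14 mm and runs along the tray's y from one side wall to the other, from 90 to 104 mm above the underside; its uprights stand at y = -51 and +51 mm. Axes as the tray's
- weight_far: A plain brass clock weight, a cylinder 44 in diameter and 60 long, about 0.3 kg, lying along the magazine's y in the lane away from the gate's handle. Origin: its centre; its y is its long axis. It turns about y as it rolls
- weight_near: The same kind of weight, in the other lane, the one beside the gate's handle
- loupe: A green eyeglass loupe, a cup 60 tall and 56 across, standing; sizes in mm, not part of the job; origin: centre of its underside
- holder: A red round movement holder 68 across with a steel block on it, 39 tall; sizes in mm, not part of the job; origin: centre of its underside
- jar: An amber glass jar with a black cap, 60 across and 75 tall; sizes in mm, not part of the job; origin: centre of its underside
- screwdriver: A screwdriver 150 long, lying; sizes in mm, not part of the job
- brush: A brush 160 long, lying; sizes in mm, not part of the job
- mallet: A small hammer 200 long, lying; sizes in mm, not part of the job
- dish: A white china bowl 90 across and 22 tall; sizes in mm, not part of the job; origin: centre of its underside

How it is judged:
At the end, for the whole second after the job is handed in: The weight of the lane away from the handle lies at rest inside the tray, on its floor; the tray is at rest flat on the bench (origin below 6 mm, tilt below 0.08 rad); the gate is at rest with its travel between 68 and 96 mm; the other weight is within 12 mm of where it started (x of weight_far in the frame of tray between -0.045 and 0.043 m and y of weight_far in the frame of tray between -0.048 and 0.048 m and z of weight_far in the frame of tray between 0.015 and 0.04 m and linear speed of each of weight_far, tray below 0.02 m/s and height (world z) of tray below 0.006 m and angle between tray's own z axis and vertical below 0.08 rad and value of joint gate between 0.068 and 0.096 m and velocity of joint gate between -0.01 and 0.01 m/s and distance of weight_near from where it was at the start of the episode below 0.012 m); the robot touches nothing.
It fails at once if A weight falls on the bench (height (world z) of any of weight_far, weight_near below 0.025 m).
It fails at once if The robot touches a weight (contact force between any of the fingers, the arm and weight_far above 0.5 N or contact force between any of the fingers, the arm and weight_near above 0.5 N).
It fails at once if Another thing is pushed more than 40 mm from its place or knocked over (distance of any of loupe, holder, jar, screwdriver, brush, mallet, dish from where it was at the start of the episode above 0.04 m or angle between any of loupe, holder, jar, dish's own z axis and vertical above 0.7 rad).
It also fails if it takes over 54 s, if anything falls off the work surface, if the arm or the gripper's body presses on something with over 40 N, if the wrist force passes 120 N, or if a joint passes its speed limit or range.

### The arm

A 7-joint arm with a two-finger parallel gripper is mounted at the origin on the work surface. World frame = base frame: x ahead of the robot, y to its left, z up, the work surface at z = 0. Lengths are in m, angles in rad, forces in N, time in s.
With the tool pointing down it reaches from about 0.4 to 0.85 m from the base axis. Payload 10.4 kg.
Tool frame: the origin (TCP) lies midway between the tips of the shut fingers; the grasp point (between the pads) lies 19 mm behind it; z points along the fingers, y is the line along which they close (so a half turn about z gives the same grasp; the last joint's range is limited). The gripper opens to 87 mm and grips with 3 to 60 N. Pads are 19 mm wide; open, the fingers measure 117 mm over their backs; the gripper's body (75 mm by 190 mm) begins 51 mm behind the grasp point.
Start: joints at [1.319, 0.332, -0.065, 1.46, 0.022, 1.35, -0.088], TCP at [0.142, -0.609, 0.223] pointing down, gripper open.
Joint ranges: [-2.6, 2.6], [-0.5, 2.12], [-1.47, 1.34], [0.16, 2.42], [-1.27, 4.41], [0.06, 2.06], [-2.6, 2.6]. Speed limits (rad/s): [2.22, 2.22, 2.79, 2.79, 3.14, 3.14, 3.14].

### API

Orientations are given as a unit quaternion [x, y, z, w].
In Python, from bench import r gives the robot as it stands.
- The arm moves only by the tool arm_command, never from a script. Its arguments are lists of equal length, an entry for each row: "xyz": the shift along the world's x, y, z in m, a list of three; "rot": the turn, a rotation vector about the world's x, y, z in rad, a list of three. In form: {"xyz": [[tx, ty, tz], ...], "rot": [[ax, ay, az], ...]}. A call has 1 to 20 rows; each row is the pose to reach, as a shift and turn from the pose commanded when the call began; what a row does not reach only later rows make up. A row lasts 1/12 s, in which the tool goes at most 41.7 mm and 7.16 degrees, less where a joint would pass 70% of its speed; a pose out of reach is approached as far as the arm can. A call with a gripper value outside its range is refused whole. "grip" is the opening, from 0 (shut) to 1 (fully open), set as the call begins (left out, the last holds). The fingers move at their own pace and stop on an object; "squeeze" is the grip in N (left out, the last holds). Time passes only in rows, so rows that repeat a pose let the fingers close. It gives the time, the measured TCP pose, the force, the opening and the grip force at its end, in the units of the state.
- r.read_state(): the state, without advancing time (a new reading comes with each control period).
- r.camera(name): name is "scene" or "top" or "wrist"; returns the picture (384x512x3 uint8, red, green, blue); there is no depth.
- r.camera_model(name): a dict with "fx", "fy", "cx", "cy" (pixels), "T" (4x4, takes a point from camera to world coordinates). Camera axes: x right, y up, looking along -z (the intrinsics and any distortion apply to the point x, -y, -z); pixel columns grow to the right and rows downward; lengths in m; the calibration is good to about 2 mm. A picture is of the moment at which its call begins: read the wrist's pose just before it. camera_model takes no time and is no camera call; for the wrist camera it gives the pose at the moment of the call.
- r.close_job(): hands the job in; it is judged then, once.
Trained networks look in the newest picture that a camera, given by its name, has taken for a name from the list of things; names that differ only in an ending like _2 or _b are one class to them, and where a whole thing is asked for, a point or a joint stands for the part that bears it (a point fixed in the world has none). Each returns a list of dicts, best first, with "conf" (0 to 1); they miss things now and then, are a little off and sometimes report something else, mostly with a low value. They report only what shows in the picture. A call takes as long as a camera call.
- r.look_for(label, camera): "at" ([x, y, z] in m, in the coordinates of the camera as it stood for that picture, good to about 4 mm: the middle of the surface that is visible of it).
- r.spot_point(label, camera): "at" ([x, y, z] in m, in the coordinates of the camera as it stood for that picture, good to about 4 mm: a listed point, or the origin of a listed thing).
The state is a dict: "time": time; "joint_positions": joint angles; "joint_vel": joint speeds; "joint_torque": joint torques, N m; "ee_pos": TCP position; "eef_rot": TCP orientation; "ft_force": force on the tool from outside, world axes, zero at the start; "torque": the same for the moment, N m; "width": finger opening in m; "grip_force": force on a finger pad.
Only numpy, scipy, OpenCV 4.12 (cv2) and the standard library are available. Lean on these libraries where they do the work, as an engineer would, in place of code of your own. Each camera call takes 0.05 s, during which the arm holds its last target. There are 200 camera calls.

## Working session

There is one attempt and no reset: what is moved stays moved. The work goes in short steps, Python scripts to look and compute and a tool call to move; the robot and the scene stay as the last step left them, time stands still between calls to the robot, and variables do not carry over. Pictures are saved under pics/ and viewed, at most 10 in all, crops included, and the job is handed in when it is done.

Besides the shell and the picture viewer there is one more tool, called after "Request:" as a command line: name --argument value ..., lists and objects as JSON in quotes. arm_command: Moves the arm, as the interface text tells. Its arguments: {"type":"object","properties":{"xyz":{"type":"array"},"rot":{"type":"array"},"grip":{"type":"number"},"squeeze":{"type":"number"}},"required":["xyz","rot"]}

```bash
ls; mkdir -p pics; cat > h.py <<'E'
import numpy as np, cv2
from bench import r
def snap(c,f=None):
    im=r.camera(c)
    if f: cv2.imwrite('pics/'+f,cv2.cvtColor(im,cv2.COLOR_RGB2BGR))
    return im
def w(c,p):
    return (r.camera_model(c)['T']@np.append(p,1))[:3]
def px(c,P):
    m=r.camera_model(c);q=np.linalg.inv(m['T'])@np.append(P,1)
    return m['cx']+m['fx']*q[0]/-q[2], m['cy']+m['fy']*q[1]/q[2]
E
python3 - <<'E'
from h import *
s=r.read_state();print(s['time'],s['ee_pos'],s['eef_rot'],s['width'])
for c in ['scene','top']:
    snap(c,c+'1.png'); m=r.camera_model(c);print(c,{k:m[k] for k in m if k!='T'},m['T'].round(3).tolist())
    for l in ['magazine','mouth','divider_top','gate_grip','tray','tray_bar','weight_far','weight_near','loupe','holder','jar','screwdriver','brush','mallet','dish']:
        for d in r.spot_point(l,c)[:2]:
            if d['conf']>.2: print(l,round(d['conf'],2),w(c,d['at']).round(4),np.round(px(c,w(c,d['at']))))
E
```

```text
pics
0.0 [ 0.14163748 -0.60834937  0.22174374] [ 9.93461907e-01  1.14161928e-01 -1.31569683e-04 -6.90607036e-04] 0.08697449573639081
scene {'fx': 354.91137007541994, 'fy': 354.91137007541994, 'cx': 254.3458000465501, 'cy': 196.2135343618557} [[0.576, -0.656, 0.488, 1.085], [0.818, 0.46, -0.346, -0.303], [0.003, 0.598, 0.802, 0.946], [0.0, 0.0, 0.0, 1.0]]
magazine 0.74 [ 0.5327 -0.0837  0.0044] [209. 228.]
mouth 0.62 [ 0.5492 -0.1214 -0.0013] [201. 239.]
divider_top 0.59 [ 0.5286 -0.0857  0.0954] [204. 211.]
gate_grip 0.56 [ 0.515  -0.0052  0.1487] [224. 184.]
tray 0.94 [ 0.4567  0.2896 -0.0041] [288. 164.]
tray_bar 0.65 [0.4542 0.2886 0.0972] [289. 143.]
weight_far 0.68 [ 0.5122 -0.131   0.0633] [189. 221.]
weight_near 0.57 [ 0.4969 -0.0492  0.0663] [210. 204.]
weight_near 0.37 [ 0.5304 -0.088   0.093 ] [204. 212.]
loupe 0.77 [ 0.6435  0.1712 -0.004 ] [295. 215.]
loupe 0.6 [ 0.4555  0.2911 -0.0024] [288. 163.]
holder 0.71 [ 0.682   0.2927 -0.0027] [331. 205.]
jar 0.76 [ 0.578  -0.3876 -0.0042] [122. 296.]
jar 0.23 [ 0.512  -0.1296  0.0631] [190. 221.]
screwdriver 0.64 [ 0.4168 -0.353
[... 892 characters left out ...]
.4538 0.2902 0.092 ] [195. 233.]
weight_far 0.58 [ 0.5095 -0.1329  0.0614] [330. 215.]
weight_near 0.67 [ 0.5008 -0.0517  0.0673] [304. 218.]
weight_near 0.27 [ 0.368   0.5438 -0.002 ] [122. 260.]
loupe 0.55 [ 0.6426  0.1688 -0.0013] [236. 177.]
loupe 0.35 [0.452  0.2894 0.0917] [195. 234.]
holder 0.81 [ 0.6822  0.2881 -0.0042] [201. 165.]
jar 0.9 [ 0.5787 -0.3883  0.0043] [405. 195.]
jar 0.7 [ 0.5126 -0.1299  0.0658] [329. 214.]
screwdriver 0.66 [ 0.4097 -0.3536  0.0036] [396. 247.]
brush 0.55 [ 7.686e-01 -1.208e-01 -2.000e-04] [323. 139.]
mallet 0.65 [ 0.3665  0.5446 -0.0046] [123. 260.]
mallet 0.64 [ 0.5292 -0.092   0.0959] [318. 208.]
dish 0.61 [7.763e-01 1.385e-01 6.000e-04] [245. 137.]
```

```bash
python3 - <<'E'
import cv2
a=cv2.imread('pics/scene1.png')[100:320,90:380];b=cv2.imread('pics/top1.png')[110:290,110:420]
cv2.imwrite('pics/sc2.png',cv2.resize(a,None,fx=2.7,fy=2.7,interpolation=2));cv2.imwrite('pics/tp2.png',cv2.resize(b,None,fx=2.5,fy=2.5,interpolation=2))
E
```

```text
(no output)
```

View pics/sc2.png

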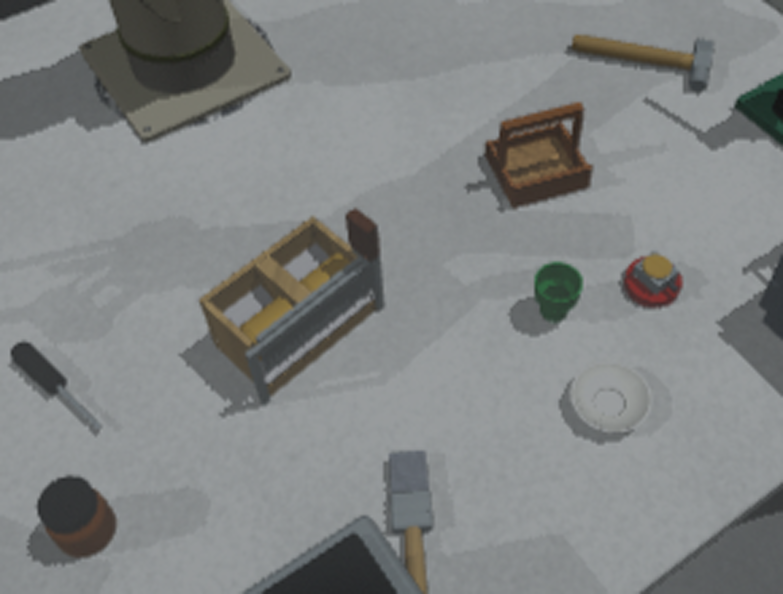

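View pics/tp2.png

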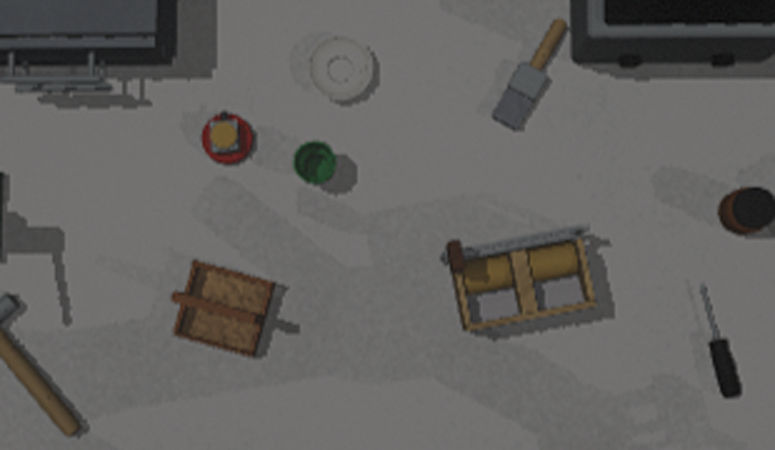

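The scene view shows the magazine (about 290,310 in the crop) with its handle at the +y end and the front facing world +x. The tray with its bar is at about (540,160), and the way to it is clear. It is not yet certain which end is the low wall. The top view agrees on the layout.

```bash
python3 - <<'E'
from h import *
s=r.read_state();m=r.camera_model('wrist');T=m['T']
from scipy.spatial.transform import Rotation as R
Rt=R.from_quat(s['eef_rot']).as_matrix();print(s['time'],m['fx'],m['fy'],m['cx'],m['cy'])
print('cam in tool',Rt.T@(T[:3,3]-s['ee_pos']),(Rt.T@T[:3,:3]).round(3))
E
```

```text
1.6 264.5447732955676 264.5447732955676 253.33494697734943 184.423912353876
cam in tool [ 0.07671491  0.00016426 -0.16136062] [[ 0.     0.961  0.277]
 [ 1.     0.    -0.   ]
 [-0.     0.277 -0.961]]
```

Request:
arm_command --xyz '[[0.02, 0.03, 0.02], [0.04, 0.06, 0.04], [0.06, 0.09, 0.06], [0.08, 0.12, 0.08], [0.1, 0.15, 0.1], [0.12, 0.18, 0.12], [0.14, 0.21, 0.14], [0.16, 0.24, 0.16], [0.18, 0.27, 0.17], [0.2, 0.3, 0.18], [0.22, 0.33, 0.18], [0.24, 0.36, 0.18], [0.26, 0.39, 0.18], [0.28, 0.42, 0.18], [0.29, 0.45, 0.18], [0.3, 0.47, 0.18], [0.3, 0.47, 0.18]]' --rot '[[0, 0, 0.1], [0, 0, 0.2], [0, 0, 0.3], [0, 0, 0.4], [0, 0, 0.5], [0, 0, 0.6], [0, 0, 0.7], [0, 0, 0.8], [0, 0, 0.9], [0, 0, 1.0], [0, 0, 1.1], [0, 0, 1.2], [0, 0, 1.3], [0, 0, 1.4], [0, 0, 1.4], [0, 0, 1.4], [0, 0, 1.4]]'

```text
time: 3.02
ee_pos: [0.4434, -0.1336, 0.403]
eef_rot: [0.684, 0.73, 0.001, 0.0]
ft_force: [0.7, 0.2, 0.4]
width: 0.0873
grip_force: 0.0
```

```bash
python3 - <<'E'
from h import *
snap('wrist','w1.png')
for l in ['magazine','mouth','divider_top','gate_grip','weight_far','weight_near']:
    for d in r.spot_point(l,'wrist')[:2]:
        if d['conf']>.2: print(l,round(d['conf'],2),w('wrist',d['at']).round(4),np.round(px('wrist',w('wrist',d['at']))))
a=cv2.imread('pics/w1.png');print(r.read_state()['time'])
cv2.imwrite('pics/w1b.png',cv2.resize(a,None,fx=1.5,fy=1.5))
E
```

```text
magazine 0.6 [ 5.249e-01 -9.450e-02  1.000e-04] [294. 126.]
divider_top 0.72 [ 0.5211 -0.0925  0.0965] [300. 128.]
gate_grip 0.97 [ 0.5149 -0.0147  0.1494] [308.  76.]
weight_far 0.77 [ 0.5106 -0.1383  0.06  ] [289. 150.]
weight_far 0.54 [ 0.495  -0.0581  0.063 ] [285. 106.]
weight_near 0.59 [ 0.4987 -0.061   0.0594] [286. 108.]
3.3667
```

View pics/w1b.png

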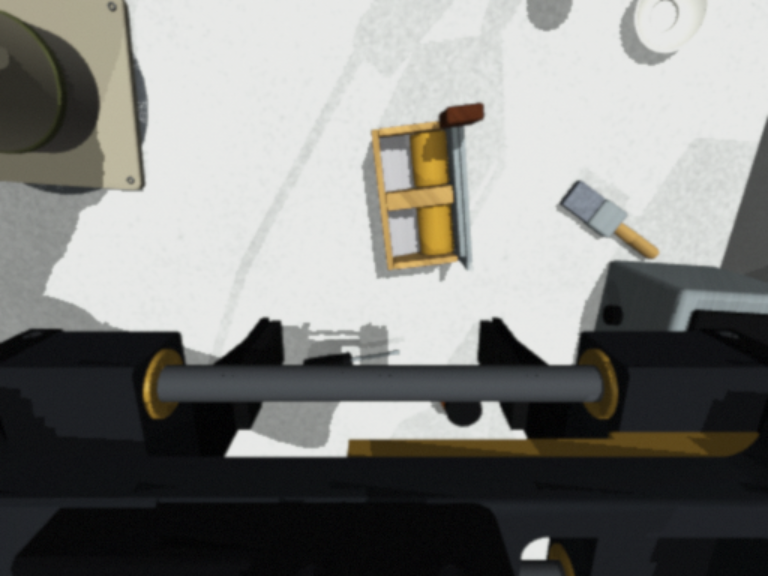

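The wrist view shows the magazine from above. Its back corners are at (373,130) and (389,270), the rail end is at (467,268), and the handle top is at (462,114), which agrees with the networks.

```bash
cat >> h.py <<'E'
def bp(c,u,v,z):
    m=r.camera_model(c);T=m['T'];d=T[:3,:3]@np.array([(u-m['cx'])/m['fx'],-(v-m['cy'])/m['fy'],-1])
    return T[:3,3]+d*(z-T[2,3])/d[2]
E
python3 - <<'E'
from h import *
for n,pw,pt,ps,z in [('back+y',(373,130),(467,331),(313,219),.095),('back-y',(389,270),(596,306),(203,300),.095),('rail-y',(467,268),(588,228),(250,350),.104),('handle',None,None,None,.167)]:
    if pw is None: break
    print(n,bp('wrist',pw[0]/1.5,pw[1]/1.5,z).round(4),bp('top',110+pt[0]/2.5,110+pt[1]/2.5,z).round(4),bp('scene',90+ps[0]/2.7,100+ps[1]/2.7,z).round(4))
E
```

```text
back+y [ 0.4284 -0.0305  0.095 ] [ 0.424  -0.0261  0.095 ] [ 0.4341 -0.0243  0.095 ]
back-y [ 0.4562 -0.1904  0.095 ] [ 0.4545 -0.1853  0.095 ] [ 0.4633 -0.178   0.095 ]
rail-y [ 0.5491 -0.1802  0.104 ] [ 0.5503 -0.1758  0.104 ] [ 0.5534 -0.168   0.104 ]
```

Request:
arm_command --xyz '[[0.015, -0.01, -0.03], [0.03, -0.02, -0.06], [0.045, -0.03, -0.09], [0.055, -0.03, -0.11], [0.055, -0.03, -0.11], [0.055, -0.03, -0.11]]' --rot '[[0, 0, 0], [0, 0, 0], [0, 0, 0], [0, 0, 0], [0, 0, 0], [0, 0, 0]]'

```text
time: 3.87
ee_pos: [0.4962, -0.1689, 0.2921]
eef_rot: [0.686, 0.727, -0.0, -0.001]
ft_force: [-0.3, 0.6, 1.1]
width: 0.0868
grip_force: 0.0
```

```bash
python3 - <<'E'
from h import *
snap('wrist','w2.png');print(r.read_state()['ee_pos'])
for l in ['magazine','mouth','divider_top','gate_grip','weight_far','weight_near']:
    for d in r.spot_point(l,'wrist')[:2]:
        if d['conf']>.3: print(l,round(d['conf'],2),w('wrist',d['at']).round(4),np.round(px('wrist',w('wrist',d['at']))))
a=cv2.imread('pics/w2.png')[0:210,130:400]
cv2.imwrite('pics/w2b.png',cv2.resize(a,None,fx=2.8,fy=2.8,interpolation=2))
import pickle;pickle.dump(r.camera_model('wrist'),open('cm2.pkl','wb'))
E
```

```text
[ 0.49664362 -0.1689004   0.29355416]
divider_top 0.75 [ 0.5251 -0.0823  0.0936] [278. 101.]
gate_grip 0.94 [ 0.5167 -0.0091  0.1522] [281.  23.]
gate_grip 0.6 [ 0.5852 -0.3906  0.001 ] [291. 267.]
weight_far 0.87 [ 0.5179 -0.1334  0.0628] [268. 137.]
weight_near 0.88 [ 0.4988 -0.0526  0.0629] [259.  78.]
```

View pics/w2b.png

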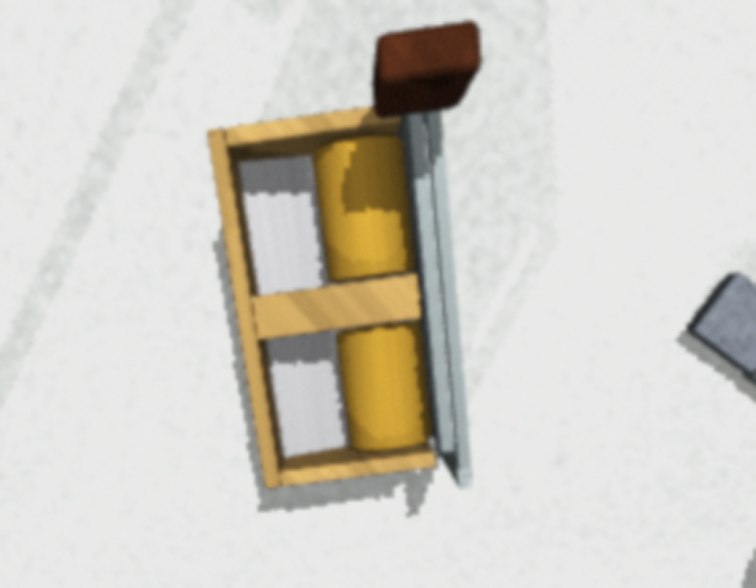

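The closer wrist view shows the back corners at crop (209,131) and (268,487), and the divider front from (415,274) to (421,320). The handle stands upright at the top and both weights lie against the gate.

```bash
cat > fit.py <<'E'
import numpy as np,pickle
from scipy.optimize import least_squares
m=pickle.load(open('cm2.pkl','rb'));Ti=np.linalg.inv(m['T'])
def pj(P):
    q=Ti@np.append(P,1);return np.array([m['cx']+m['fx']*q[0]/-q[2],m['cy']+m['fy']*q[1]/q[2]])
def mw(p,P):
    c,s=np.cos(p[2]),np.sin(p[2]);return np.array([p[0]+c*P[0]-s*P[1],p[1]+s*P[0]+c*P[1],P[2]])
L=[((-88,82,95),(209,131)),((-88,-82,95),(268,487)),((0,-82,95),(434,466)),((0,10,95),(415,274)),((0,-10,95),(421,320))]
f=lambda p:np.concatenate([pj(mw(p,np.array(a)/1000))-np.array([130+b[0]/2.8,b[1]/2.8]) for a,b in L])
s=least_squares(f,[.527,-.09,.17]);print(s.x.round(4),s.fun.reshape(-1,2).round(2).tolist())
g=[(477,25),(382,38)]
for z in (.167,):
  for u,v in g:
    T=m['T'];d=T[:3,:3]@np.array([(130+u/2.8-m['cx'])/m['fx'],-(v/2.8-m['cy'])/m['fy'],-1]);W=T[:3,3]+d*(z-T[2,3])/d[2]
    c,sn=np.cos(s.x[2]),np.sin(s.x[2]);e=W[:2]-s.x[:2];print('handle corner mag',c*e[0]+sn*e[1],-sn*e[0]+c*e[1])
print('mouth',mw(s.x,np.array([.014,-.042,0])))
E
python3 fit.py
```

```text
[ 0.529  -0.0887  0.1821] [[-1.67, -0.56], [-2.06, 0.73], [1.19, 0.58], [1.63, 0.15], [0.95, -0.42]]
handle corner mag 0.019802891105042936 0.08634502646206722
handle corner mag -0.012635770302005639 0.08646873290171136
mouth [ 0.55033561 -0.12744896  0.        ]
```

Request:
arm_command --xyz '[[-0.005, 0.03, 0.01], [-0.01, 0.065, 0.02], [-0.015, 0.105, 0.02], [-0.02, 0.145, 0.02], [-0.03, 0.185, 0.02], [-0.04, 0.225, 0.02], [-0.05, 0.265, 0.02], [-0.06, 0.3, 0.02], [-0.065, 0.335, 0.02], [-0.065, 0.36, 0.02], [-0.065, 0.37, 0.02], [-0.065, 0.37, 0.02]]' --rot '[[0, 0, 0], [0, 0, -0.05], [0, 0, -0.1], [0, 0, -0.15], [0, 0, -0.2], [0, 0, -0.25], [0, 0, -0.29], [0, 0, -0.29], [0, 0, -0.29], [0, 0, -0.29], [0, 0, -0.29], [0, 0, -0.29]]'

```text
time: 5.22
ee_pos: [0.4309, 0.2041, 0.3131]
eef_rot: [0.783, 0.622, 0.001, 0.0]
ft_force: [0.1, 0.1, -0.2]
width: 0.0871
grip_force: 0.0
```

```bash
python3 - <<'E'
from h import *
snap('wrist','w3.png');s=r.read_state();print(s['ee_pos'],s['eef_rot'],s['joint_positions'])
for l in ['tray','tray_bar']:
    for d in r.spot_point(l,'wrist')[:2]:
        if d['conf']>.3: print(l,round(d['conf'],2),w('wrist',d['at']).round(4),np.round(px('wrist',w('wrist',d['at']))))
a=cv2.imread('pics/w3.png')[0:210,130:400]
cv2.imwrite('pics/w3b.png',cv2.resize(a,None,fx=2.8,fy=2.8,interpolation=2))
import pickle
m=pickle.load(open('cm2.pkl','rb'));T=m['T']
for u,v in [(470,484),(455,365),(441,180)]:
    d=T[:3,:3]@np.array([(130+u/2.8-m['cx'])/m['fx'],-(v/2.8-m['cy'])/m['fy'],-1]);W=T[:3,3]+d*(.104-T[2,3])/d[2]
    c,sn=np.cos(.182),np.sin(.182);e=W[:2]-[.529,-.0887];print('rail',c*e[0]+sn*e[1],-sn*e[0]+c*e[1])
pickle.dump(r.camera_model('wrist'),open('cm3.pkl','wb'))
E
```

```text
[0.43143694 0.20214621 0.31287123] [7.83396354e-01 6.21522412e-01 2.06251933e-04 3.48950339e-05] [ 0.46320841  0.01795522 -0.98956339  1.64599034  0.01507119  1.48533453
 -0.75698845]
tray 0.88 [ 0.4584  0.2863 -0.0022] [256. 100.]
tray_bar 0.7 [0.4553 0.2815 0.1005] [255. 101.]
rail 0.014139331467035983 -0.0899619256595727
rail 0.011593867687776812 -0.032167322629674755
rail 0.012088479995301465 0.04768161957616568
```

View pics/w3b.png

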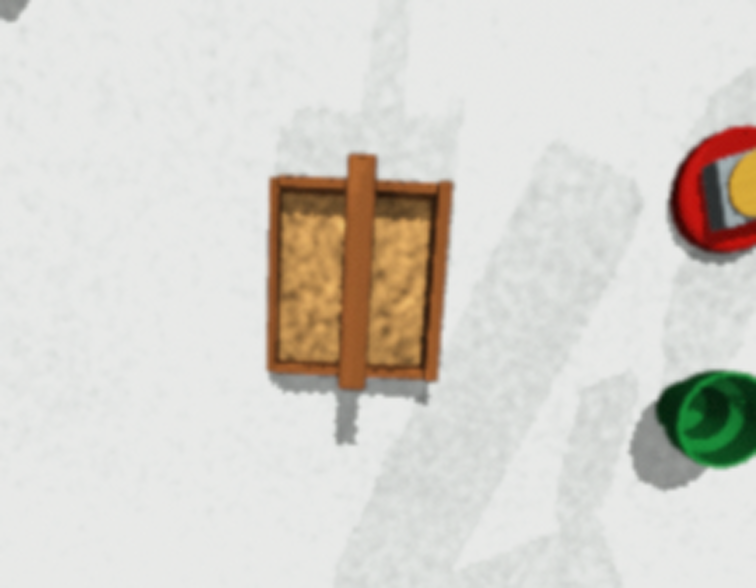

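The right wall (430–452, +x side) is thicker and taller. The low wall is on the left, robot side (270–282). The bar runs from (362,157) to (352,386), slightly turned against the image.

```bash
python3 - <<'E'
import pickle,numpy as np
from scipy.optimize import least_squares
m=pickle.load(open('cm3.pkl','rb'));T=m['T'];Ti=np.linalg.inv(T)
def pj(P):
    q=Ti@np.append(P,1);return np.array([m['cx']+m['fx']*q[0]/-q[2],m['cy']+m['fy']*q[1]/q[2]])
def mw(p,P):
    c,s=np.cos(p[2]),np.sin(p[2]);return np.array([p[0]+c*P[0]-s*P[1],p[1]+s*P[0]+c*P[1],P[2]])
L=[((0,57,104),(362,156)),((0,-57,104),(352,387)),((51,54,40),(452,183)),((51,-54,40),(436,380)),((-51,54,32),(271,178)),((-51,-54,32),(268,371))]
for h in (0,):
  f=lambda p:np.concatenate([pj(mw(p,np.array(a)/1000))-np.array([130+b[0]/2.8,b[1]/2.8]) for a,b in L])
  s=least_squares(f,[.455,.287,-.23]);print(s.x.round(4),s.fun.reshape(-1,2).round(2).tolist())
for u,v in [(362,156),(352,387)]:
    d=T[:3,:3]@np.array([(130+u/2.8-m['cx'])/m['fx'],-(v/2.8-m['cy'])/m['fy'],-1]);print(T[:3,3]+d*(.104-T[2,3])/d[2])
x,y,z,w_=[7.83396354e-01,6.21522412e-01,0,0];print('tool y az',2*np.arctan2(y,x)-np.pi/2)
E
```

```text
[ 0.4587  0.2833 -0.2759] [[0.51, -3.36], [0.02, 4.1], [0.95, -0.71], [1.08, 1.14], [-1.46, -1.22], [-1.26, 1.17]]
[0.47269734 0.33450788 0.104     ]
[0.44442053 0.23398366 0.104     ]
tool y az -0.22942717820470615
```

Request:
arm_command --xyz '[[0.007, 0.02, -0.02], [0.014, 0.041, -0.05], [0.02, 0.06, -0.08], [0.027, 0.082, -0.11], [0.027, 0.082, -0.14], [0.027, 0.082, -0.17], [0.027, 0.082, -0.2], [0.027, 0.082, -0.225], [0.027, 0.082, -0.235], [0.027, 0.082, -0.235], [0.027, 0.082, -0.235]]' --rot '[[0, 0, -0.02], [0, 0, -0.045], [0, 0, -0.045], [0, 0, -0.045], [0, 0, -0.045], [0, 0, -0.045], [0, 0, -0.045], [0, 0, -0.045], [0, 0, -0.045], [0, 0, -0.045], [0, 0, -0.045]]'

```text
time: 6.28
ee_pos: [0.4594, 0.2827, 0.0783]
eef_rot: [0.798, 0.602, 0.0, 0.0]
ft_force: [0.3, 1.3, 0.4]
width: 0.0867
grip_force: 0.0
```

Request:
arm_command --xyz '[[0, 0, 0], [0, 0, 0], [0, 0, 0], [0, 0, 0], [0, 0, 0], [0, 0, 0], [0, 0, 0], [0, 0, 0]]' --rot '[[0, 0, 0], [0, 0, 0], [0, 0, 0], [0, 0, 0], [0, 0, 0], [0, 0, 0], [0, 0, 0], [0, 0, 0]]' --grip 0 --squeeze 40

```text
time: 6.95
ee_pos: [0.4588, 0.2833, 0.0776]
eef_rot: [0.798, 0.603, 0.0, 0.0]
ft_force: [-0.2, -0.3, -0.1]
width: 0.0415
grip_force: 0.0
```

Request:
arm_command --xyz '[[0, 0, 0], [0, 0, 0], [0, 0, 0], [0, 0, 0], [0, 0, 0], [0, 0, 0], [0, 0, 0]]' --rot '[[0, 0, 0], [0, 0, 0], [0, 0, 0], [0, 0, 0], [0, 0, 0], [0, 0, 0], [0, 0, 0]]'

```text
time: 7.53
ee_pos: [0.4585, 0.2831, 0.0774]
eef_rot: [0.798, 0.603, -0.0, -0.0]
ft_force: [-1.9, -0.5, -0.8]
width: 0.0134
grip_force: 39.9
```

Request:
arm_command --xyz '[[0, 0, 0.015], [0, 0, 0.045], [0, 0, 0.08], [0, 0, 0.115], [0.005, -0.012, 0.15], [0.015, -0.035, 0.18], [0.028, -0.065, 0.2], [0.042, -0.1, 0.205], [0.056, -0.135, 0.205], [0.07, -0.17, 0.205], [0.084, -0.205, 0.205], [0.098, -0.24, 0.205], [0.112, -0.275, 0.205], [0.126, -0.31, 0.205], [0.14, -0.345, 0.205], [0.152, -0.37, 0.205], [0.162, -0.388, 0.205], [0.1665, -0.397, 0.2], [0.1665, -0.397, 0.19], [0.1665, -0.397, 0.19]]' --rot '[[0, 0, 0], [0, 0, 0], [0, 0, 0], [0, 0, 0], [0, 0, 0.03], [0, 0, 0.07], [0, 0, 0.11], [0, 0, 0.15], [0, 0, 0.19], [0, 0, 0.23], [0, 0, 0.27], [0, 0, 0.31], [0, 0, 0.35], [0, 0, 0.39], [0, 0, 0.42], [0, 0, 0.44], [0, 0, 0.457], [0, 0, 0.457], [0, 0, 0.457], [0, 0, 0.457]]'

```text
time: 9.2
ee_pos: [0.6241, -0.1127, 0.2645]
eef_rot: [0.641, 0.768, -0.001, -0.002]
ft_force: [-0.5, 0.7, -5.3]
width: 0.0134
grip_force: 39.9
```

```bash
python3 - <<'E'
from h import *
s=r.read_state();print(s['ee_pos'],s['eef_rot'],s['width'],s['grip_force'],s['ft_force'])
a=snap('scene')[130:310,120:360];b=snap('wrist')[:200,60:440]
a=cv2.resize(a,(400,300));b=cv2.resize(b,(400,300));cv2.imwrite('pics/c4.png',np.hstack([a,b])[...,::-1])
E
```

```text
[ 0.6241066  -0.11269692  0.26453502] [ 6.40606567e-01  7.67866639e-01 -5.96689142e-04 -1.92231382e-03] 0.013400101578053453 39.91397754958598 [-0.50687848  0.70364107 -5.30205112]
```

View pics/c4.png

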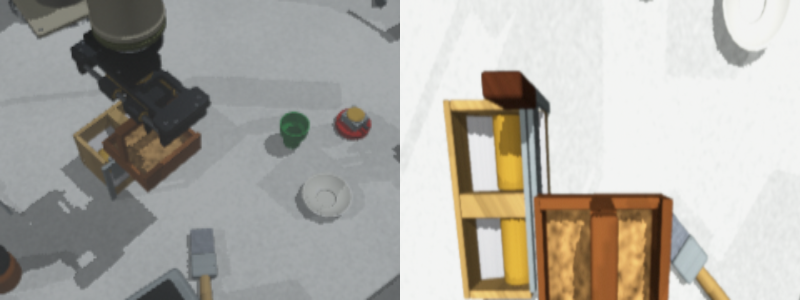

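The tray hangs level and parallel to the magazine, low wall towards it, and is clear of the brush. I'll lower it now.

Request:
arm_command --xyz '[[0, 0, -0.02], [-0.002, 0, -0.05], [-0.004, -0.001, -0.08], [-0.006, -0.001, -0.11], [-0.008, -0.001, -0.135], [-0.01, -0.002, -0.155], [-0.01, -0.002, -0.17], [-0.01, -0.002, -0.18], [-0.01, -0.002, -0.184], [-0.01, -0.002, -0.184], [-0.01, -0.002, -0.184], [-0.01, -0.002, -0.184]]' --rot '[[0, 0, 0], [0, 0, 0], [0, 0, 0], [0, 0, 0], [0, 0, 0], [0, 0, 0], [0, 0, 0], [0, 0, 0], [0, 0, 0], [0, 0, 0], [0, 0, 0], [0, 0, 0]]'

```text
time: 10.3
ee_pos: [0.6162, -0.1155, 0.085]
eef_rot: [0.641, 0.768, 0.001, 0.001]
ft_force: [-0.6, -0.5, -5.1]
width: 0.013
grip_force: 39.8
```

```bash
python3 - <<'E'
from h import *
snap('wrist','w5.png');s=r.read_state();print(s['ee_pos'],s['eef_rot'],s['ft_force'])
for l in ['divider_top','gate_grip','tray','tray_bar','mouth']:
    for d in r.spot_point(l,'wrist')[:1]:print(l,round(d['conf'],2),w('wrist',d['at']).round(4),np.round(px('wrist',w('wrist',d['at']))))
a=cv2.imread('pics/w5.png')[0:230,100:400]
cv2.imwrite('pics/w5b.png',cv2.resize(a,None,fx=2.6,fy=2.6,interpolation=2))
import pickle;pickle.dump(r.camera_model('wrist'),open('cm5.pkl','wb'))
E
```

```text
[ 0.61604164 -0.11566038  0.08480153] [6.40691545e-01 7.67797807e-01 4.84060692e-04 7.98642736e-04] [-0.07462204 -0.38148413 -5.61027399]
divider_top 0.68 [ 0.5256 -0.0822  0.0941] [109. 156.]
gate_grip 0.45 [ 0.7711 -0.1184 -0.0056] [401. 216.]
tray 0.96 [ 0.6112 -0.1116  0.0035] [249. 185.]
tray_bar 0.97 [ 0.6141 -0.112   0.1073] [251. 238.]
mouth 0.57 [ 0.5494 -0.1277 -0.004 ] [184. 188.]
```

View pics/w5b.png

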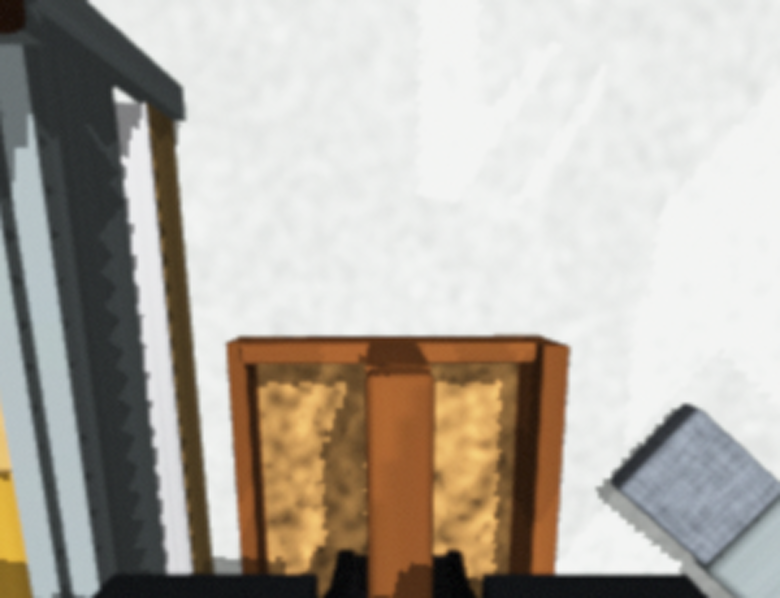

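The tray hangs about 7 mm above the bench. Its low wall (x≈235–245) is parallel to the lip (x≈187–207) with a gap of roughly 12 mm, so I'll close in and lower.

Request:
arm_command --xyz '[[-0.002, 0, -0.002], [-0.004, -0.001, -0.004], [-0.006, -0.001, -0.005], [-0.007, -0.0013, -0.005], [-0.007, -0.0013, -0.005], [-0.007, -0.0013, -0.005]]' --rot '[[0, 0, 0], [0, 0, 0], [0, 0, 0], [0, 0, 0], [0, 0, 0], [0, 0, 0]]'

```text
time: 11.1
ee_pos: [0.6083, -0.1171, 0.0786]
eef_rot: [0.641, 0.768, 0.0, 0.0]
ft_force: [-0.4, -0.7, -5.7]
width: 0.0133
grip_force: 39.8
```

Request:
arm_command --xyz '[[-0.001, 0, 0], [-0.002, -0.0004, 0], [-0.002, -0.0004, 0], [-0.002, -0.0004, 0]]' --rot '[[0, 0, 0], [0, 0, 0], [0, 0, 0], [0, 0, 0]]'

```text
time: 11.43
ee_pos: [0.6063, -0.1175, 0.0786]
eef_rot: [0.641, 0.768, 0.0, 0.0]
ft_force: [0.0, 0.3, -4.5]
width: 0.0135
grip_force: 39.8
```

Request:
arm_command --xyz '[[-0.001, 0, 0], [-0.002, -0.0004, 0], [-0.002, -0.0004, 0], [-0.002, -0.0004, 0]]' --rot '[[0, 0, 0], [0, 0, 0], [0, 0, 0], [0, 0, 0]]'

```text
time: 11.77
ee_pos: [0.6042, -0.1179, 0.0786]
eef_rot: [0.641, 0.768, 0.0, 0.0]
ft_force: [0.0, 0.2, -4.2]
width: 0.0136
grip_force: 39.8
```

Request:
arm_command --xyz '[[-0.001, -0.0002, 0], [-0.0015, -0.0003, 0], [-0.0015, -0.0003, 0]]' --rot '[[0, 0, 0], [0, 0, 0], [0, 0, 0]]'

```text
time: 12.02
ee_pos: [0.6027, -0.1182, 0.0786]
eef_rot: [0.641, 0.768, -0.0, 0.0]
ft_force: [0.9, 0.0, -5.0]
width: 0.0135
grip_force: 39.8
```

Request:
arm_command --xyz '[[-0.001, -0.0002, 0], [-0.0015, -0.0003, 0], [-0.0015, -0.0003, 0]]' --rot '[[0, 0, 0], [0, 0, 0], [0, 0, 0]]'

```text
time: 12.27
ee_pos: [0.6016, -0.1183, 0.0788]
eef_rot: [0.641, 0.768, 0.0, 0.0]
ft_force: [2.1, 1.1, -3.8]
width: 0.0136
grip_force: 39.7
```

Contact felt (2 N). I'll back off a hair, set the tray down, open only partly because of the rail, and rise.

Request:
arm_command --xyz '[[0.001, 0.0002, 0], [0.0015, 0.0003, -0.001], [0.0015, 0.0003, -0.002], [0.0015, 0.0003, -0.002]]' --rot '[[0, 0, 0], [0, 0, 0], [0, 0, 0], [0, 0, 0]]'

```text
time: 12.6
ee_pos: [0.6027, -0.1184, 0.0772]
eef_rot: [0.641, 0.768, -0.0, 0.0]
ft_force: [-3.3, -0.5, 3.9]
width: 0.0133
grip_force: 39.8
```

Request:
arm_command --xyz '[[0, 0, 0], [0, 0, 0], [0, 0, 0], [0, 0, 0], [0, 0, 0], [0, 0, 0]]' --rot '[[0, 0, 0], [0, 0, 0], [0, 0, 0], [0, 0, 0], [0, 0, 0], [0, 0, 0]]' --grip 0.45

```text
time: 13.1
ee_pos: [0.603, -0.1181, 0.0767]
eef_rot: [0.641, 0.768, 0.0, 0.0]
ft_force: [1.2, -0.7, -0.3]
width: 0.0378
grip_force: 0.0
```

Request:
arm_command --xyz '[[0, 0, 0.015], [0, 0, 0.05], [0, 0, 0.09], [-0.01, 0.005, 0.13], [-0.02, 0.01, 0.17], [-0.035, 0.015, 0.2], [-0.05, 0.025, 0.223], [-0.065, 0.03, 0.223], [-0.08, 0.035, 0.223], [-0.095, 0.045, 0.223], [-0.11, 0.05, 0.223], [-0.125, 0.06, 0.223], [-0.14, 0.065, 0.223], [-0.143, 0.068, 0.223], [-0.143, 0.068, 0.223], [-0.143, 0.068, 0.223], [-0.143, 0.068, 0.223], [-0.143, 0.068, 0.223]]' --rot '[[0, 0, 0], [0, 0, 0], [0, 0, -0.1], [0, 0, -0.22], [0, 0, -0.34], [0, 0, -0.46], [0, 0, -0.58], [0, 0, -0.7], [0, 0, -0.82], [0, 0, -0.94], [0, 0, -1.06], [0, 0, -1.18], [0, 0, -1.3], [0, 0, -1.42], [0, 0, -1.52], [0, 0, -1.57], [0, 0, -1.57], [0, 0, -1.57]]' --grip 1

```text
time: 14.6
ee_pos: [0.4598, -0.0497, 0.3003]
eef_rot: [0.996, 0.092, 0.0, 0.0]
ft_force: [-0.3, 0.5, 0.2]
width: 0.087
grip_force: 0.0
```

```bash
python3 - <<'E'
from h import *
snap('wrist','w6.png');s=r.read_state();print(s['ee_pos'],s['eef_rot'],s['joint_positions'])
for l in ['divider_top','gate_grip','tray','tray_bar','mouth','weight_near','weight_far']:
    for d in r.spot_point(l,'wrist')[:1]:print(l,round(d['conf'],2),w('wrist',d['at']).round(4),np.round(px('wrist',w('wrist',d['at']))))
a=cv2.imread('pics/w6.png')[0:250,70:410]
cv2.imwrite('pics/w6b.png',cv2.resize(a,None,fx=2.3,fy=2.3,interpolation=2))
import pickle;pickle.dump(r.camera_model('wrist'),open('cm6.pkl','wb'))
E
```

```text
[ 0.45982023 -0.04981966  0.30013472] [9.95794777e-01 9.16113185e-02 2.87780242e-04 2.13899814e-04] [ 0.85537872 -0.03164887 -0.81245202  1.70527775 -0.02277406  1.45748542
 -1.34157847]
divider_top 0.84 [ 0.5217 -0.0857  0.0958] [287. 125.]
gate_grip 0.9 [ 0.5174 -0.0104  0.1488] [228. 120.]
tray 0.62 [ 0.6002 -0.1134 -0.0052] [307.  76.]
tray_bar 0.82 [ 0.599  -0.1165  0.0989] [325.  68.]
weight_near 0.64 [ 0.4993 -0.0521  0.0614] [259. 135.]
weight_far 0.87 [ 0.5126 -0.1322  0.0623] [314. 136.]
```

View pics/w6b.png

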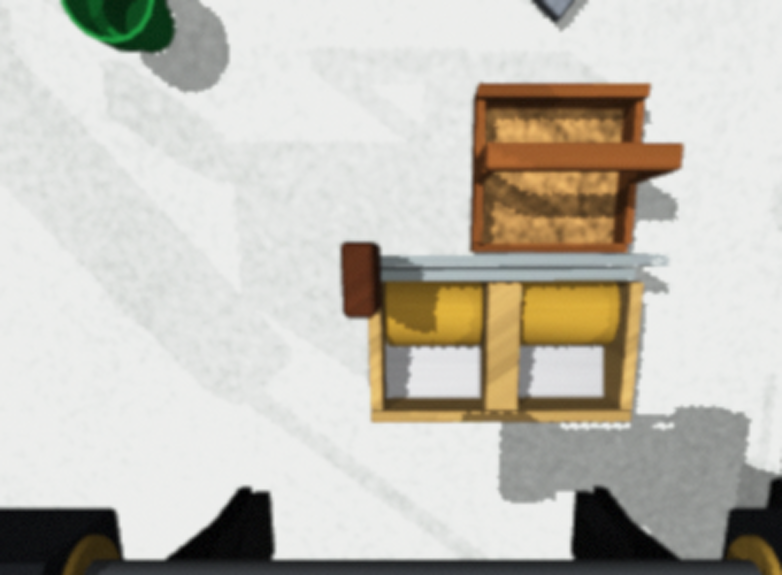

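The view shows the tray squarely against the rail in front of the far lane. The handle is at crop (360,280), and the network's grip point agrees with my fit.

Request:
arm_command --xyz '[[0.02, 0.013, 0], [0.04, 0.027, 0], [0.057, 0.039, -0.02], [0.0575, 0.039, -0.05], [0.0575, 0.039, -0.08], [0.0575, 0.039, -0.11], [0.0575, 0.039, -0.14], [0.0575, 0.039, -0.16], [0.0575, 0.039, -0.169], [0.0575, 0.039, -0.169], [0.0575, 0.039, -0.169]]' --rot '[[0, 0, 0], [0, 0, 0], [0, 0, 0], [0, 0, 0], [0, 0, 0], [0, 0, 0], [0, 0, 0], [0, 0, 0], [0, 0, 0], [0, 0, 0], [0, 0, 0]]'

```text
time: 15.92
ee_pos: [0.5177, -0.011, 0.1313]
eef_rot: [0.996, 0.09, 0.0, -0.0]
ft_force: [0.5, 0.1, 0.3]
width: 0.087
grip_force: 0.0
```

Request:
arm_command --xyz '[[0, 0, 0], [0, 0, 0], [0, 0, 0], [0, 0, 0], [0, 0, 0], [0, 0, 0], [0, 0, 0], [0, 0, 0], [0, 0, 0], [0, 0, 0], [0, 0, 0], [0, 0, 0], [0, 0, 0], [0, 0, 0], [0, 0, 0]]' --rot '[[0, 0, 0], [0, 0, 0], [0, 0, 0], [0, 0, 0], [0, 0, 0], [0, 0, 0], [0, 0, 0], [0, 0, 0], [0, 0, 0], [0, 0, 0], [0, 0, 0], [0, 0, 0], [0, 0, 0], [0, 0, 0], [0, 0, 0]]' --grip 0 --squeeze 50

```text
time: 17.17
ee_pos: [0.5169, -0.0089, 0.1305]
eef_rot: [0.996, 0.091, -0.0, -0.001]
ft_force: [-1.4, 7.1, 0.5]
width: 0.0156
grip_force: 50.0
```

Request:
arm_command --xyz '[[-0.001, 0.005, 0], [-0.0025, 0.013, 0], [-0.004, 0.021, 0], [-0.0055, 0.03, 0], [-0.007, 0.039, 0], [-0.0085, 0.048, 0], [-0.0105, 0.057, 0], [-0.012, 0.066, 0], [-0.0135, 0.074, 0], [-0.0141, 0.0767, 0], [-0.0141, 0.0767, 0], [-0.0141, 0.0767, 0], [-0.0141, 0.0767, 0]]' --rot '[[0, 0, 0], [0, 0, 0], [0, 0, 0], [0, 0, 0], [0, 0, 0], [0, 0, 0], [0, 0, 0], [0, 0, 0], [0, 0, 0], [0, 0, 0], [0, 0, 0], [0, 0, 0], [0, 0, 0]]'

```text
time: 18.25
ee_pos: [0.5031, 0.0637, 0.1305]
eef_rot: [0.996, 0.09, -0.0, 0.001]
ft_force: [-1.8, -7.2, 2.1]
width: 0.0159
grip_force: 50.0
```

```bash
python3 - <<'E'
from h import *
s=r.read_state();print(s['time'],s['ee_pos'],s['width'],s['grip_force'],s['ft_force'])
a=snap('scene','s7.png')[150:300,140:340];b=snap('top','t7.png')[160:270,240:390]
for l,c in [('weight_far','scene'),('weight_near','scene'),('gate_grip','scene'),('weight_far','top'),('weight_near','top'),('gate_grip','top'),('tray','top')]:
    for d in r.spot_point(l,c)[:1]:print(l,c,round(d['conf'],2),w(c,d['at']).round(4))
cv2.imwrite('pics/c7.png',np.hstack([cv2.resize(a,(400,300)),cv2.resize(b,(400,300))])[...,::-1])
E
```

```text
18.25 [0.50309758 0.06370723 0.13051029] 0.01587816365300227 50.0369327124605 [-1.82772652 -7.16702024  2.07885702]
weight_far scene 0.82 [ 0.6181 -0.109   0.0236]
weight_near scene 0.67 [ 0.4984 -0.0491  0.067 ]
gate_grip scene 0.92 [0.5015 0.0685 0.1489]
weight_far top 0.6 [0.7763 0.139  0.0009]
weight_near top 0.7 [ 0.4987 -0.0515  0.0647]
```

View pics/c7.png

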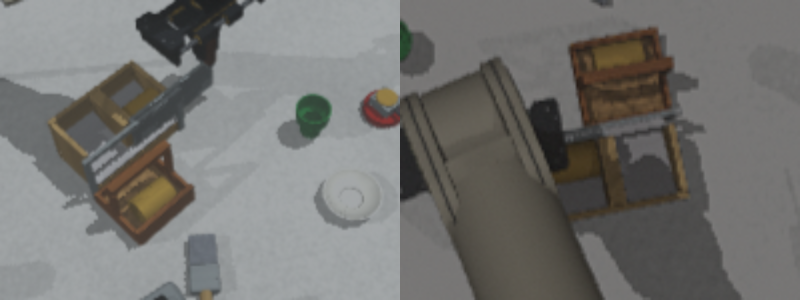

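The weight lies in the tray (scene crop about (150,200)), the near weight is still in its lane, and the travel is about 81–85 mm. I'll release and rise.

Request:
arm_command --xyz '[[0, 0, 0], [0, 0, 0], [0, 0, 0], [0, 0, 0], [0, 0, 0], [0, 0, 0], [0, 0, 0]]' --rot '[[0, 0, 0], [0, 0, 0], [0, 0, 0], [0, 0, 0], [0, 0, 0], [0, 0, 0], [0, 0, 0]]' --grip 0.6

```text
time: 19.28
ee_pos: [0.5032, 0.0657, 0.1306]
eef_rot: [0.996, 0.09, 0.0, 0.0]
ft_force: [0.8, -0.0, 0.4]
width: 0.05
grip_force: 0.0
```

Request:
arm_command --xyz '[[0, 0, 0.01], [0, 0, 0.04], [0, 0, 0.08], [0, 0, 0.12], [-0.01, 0.01, 0.16], [-0.03, 0.03, 0.18], [-0.04, 0.05, 0.19], [-0.05, 0.06, 0.19], [-0.05, 0.06, 0.19], [-0.05, 0.06, 0.19]]' --rot '[[0, 0, 0], [0, 0, 0], [0, 0, 0], [0, 0, 0], [0, 0, 0], [0, 0, 0], [0, 0, 0], [0, 0, 0], [0, 0, 0], [0, 0, 0]]'

```text
time: 20.12
ee_pos: [0.453, 0.1259, 0.3213]
eef_rot: [0.996, 0.091, 0.001, 0.001]
ft_force: [0.4, -0.4, 0.2]
width: 0.0526
grip_force: 0.0
```

```bash
python3 - <<'E'
from h import *
s=r.read_state();print(s['time'],s['ee_pos'],s['width'],s['ft_force'])
a=snap('scene','s8.png')[150:300,140:340];b=snap('wrist','w8.png')[:220,100:460]
for c in ['scene','wrist']:
  for l in ['weight_far','weight_near','gate_grip','tray','divider_top']:
    for d in r.spot_point(l,c)[:1]:
        P=w(c,d['at']);e=P[:2]-[.530,-.0885];print(l,c,round(d['conf'],2),P.round(4),'mag y',round(-.181*e[0]+.9835*e[1],4))
cv2.imwrite('pics/c8.png',np.hstack([cv2.resize(a,(400,300)),cv2.resize(b,(400,300))])[...,::-1])
E
```

```text
20.1167 [0.45302535 0.12586752 0.3212915 ] 0.052597708025271535 [ 0.36654477 -0.41597274  0.18873758]
weight_far scene 0.68 [ 0.6195 -0.1045  0.0226] mag y -0.0319
weight_near scene 0.61 [ 0.4956 -0.0503  0.0641] mag y 0.0438
gate_grip scene 0.95 [0.5024 0.0655 0.1511] mag y 0.1565
tray scene 0.64 [ 0.602  -0.1098 -0.001 ] mag y -0.034
divider_top scene 0.88 [ 0.5286 -0.0855  0.0957] mag y 0.0032
weight_far wrist 0.72 [ 0.622  -0.109   0.0262] mag y -0.0368
weight_near wrist 0.97 [ 0.4977 -0.0546  0.0618] mag y 0.0392
tray wrist 0.89 [ 0.5999 -0.1118 -0.0033] mag y -0.0356
divider_top wrist 0.92 [ 0.5221 -0.0816  0.0987] mag y 0.0082
```

View pics/c8.png

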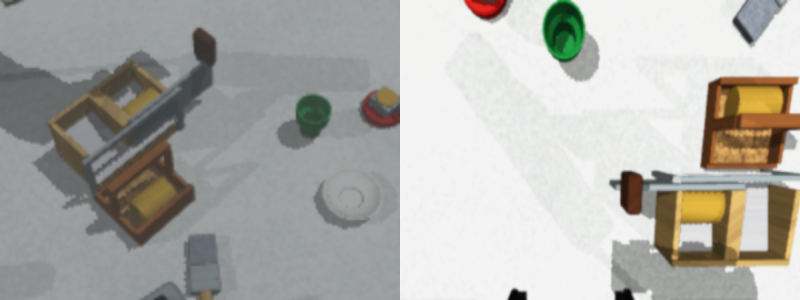

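Both views show the weight in the tray, the gate's end at the divider, the near weight shut in and the arm clear of everything.

```bash
python3 -c "
from bench import r
print(r.close_job())"
```

```text
the job is handed in; nothing more can be done
None
```

The job is handed in: the far lane's brass weight lies in the tray flat against its mouth, the gate stands at the divider (travel about 80 mm), the other weight is still shut in, and the other things were left alone; the hand-in call gave no verdict.

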